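# Prove the vise clamp on a graphite paddle

## Robot

A 6-joint arm with a two-finger parallel gripper is mounted at the origin on the work surface. World frame = base frame: x ahead of the robot, y to its left, z up, the work surface at z = 0. Lengths are in m, angles in rad, forces in N, time in s.
With the tool pointing down it reaches from about 0.3 to 0.775 m from the base axis. Payload 14.6 kg.
Tool frame: the origin (TCP) lies at the very end of the fingers, on their centre line; the grasp point (between the pads) lies 19 mm behind it; z points along the fingers, y is the line along which they close (so a half turn about z gives the same grasp; the last joint's range is limited). The gripper opens to 85 mm and grips with 20 to 120 N. Pads are 22 mm wide; open, the fingers measure 114 mm over their backs; the gripper's body (76 mm by 85 mm) begins 54 mm behind the grasp point. The pads swing forward as they close: fully open they stand 13 mm farther back than shut.
Start: joints at [-1.236, 0.3, 1.521, -0, 1.321, -0.067], TCP at [0.215, -0.506, 0.231] pointing down, gripper open.
Joint ranges: [-3.03, 3.03], [-0.79, 2.21], [0.23, 2.52], [-1.04, 4.18], [0, 3.07], [-2.55, 2.55]. Speed limits (rad/s): [2.22, 2.22, 2.57, 3.14, 3.14, 3.14].

## Interface

Orientations are given as [roll, pitch, yaw] about the fixed x, y, z axes, in that order (R = Rz(yaw) Ry(pitch) Rx(roll)).
In Python, from cell import env, imaging gives the robot as it stands.
- The arm moves only by the tool drive_tool, never from a script. Its argument "series" is text: rows parted by semicolons, each of 7 numbers parted by spaces: the shift along the tool's x, y, z in units of 25 mm (1.0 is 25 mm), then the turn, a rotation vector about the tool's x, y, z in units of 6 degrees (1.0 is 6 degrees), then the opening, from -1 (shut) to 1 (fully open), so that 0 is half open. In form: tx ty tz rx ry rz jaw; .... A call has 1 to 5 rows; each row is the pose to reach, as a shift and turn from the pose commanded when the call began, along the tool's axes at that moment; what a row does not reach only later rows make up. A row lasts 1/12 s, in which the tool goes at most 41.7 mm and 7.16 degrees, less where a joint would pass 70% of its speed; a pose out of reach is approached as far as the arm can. A call with a gripper value outside its range is refused whole. The fingers move at their own pace and stop on an object; the grip force is fixed at half the most. Time passes only in rows, so rows that repeat a pose let the fingers close. It gives the time, the measured TCP pose, the force, the opening and the grip force at its end, in the units of the state.
- env.read_state(): the state, without advancing time (a new reading comes with each control period).
- imaging.camera(name): name is "side" or "top" or "wrist"; returns the picture (384x512x3 uint8, red, green, blue); there is no depth.
- imaging.camera_info(name): a dict with "fx", "fy", "cx", "cy" (pixels), "distortion" ([k1, k2, p1, p2, k3] as OpenCV has them; the pictures are not rectified), "origin" and "attitude" of the camera in the world. Camera axes: x right, y down, z forward; pixel columns grow to the right and rows downward; lengths in m; the calibration is good to about 2 mm. A picture is of the moment at which its call begins: read the wrist's pose just before it. camera_info takes no time and is no camera call; for the wrist camera it gives the pose at the moment of the call.
- env.job_done(): hands the job in; it is judged then, once.
The state is a dict: "time_s": time; "joint_pos": joint angles; "joint_vel": joint speeds; "tau": joint torques, N m; "ee_pos": TCP position; "tcp_rot": TCP orientation; "ft_force": force on the tool from outside, world axes, zero at the start; "wrist_torque": the same for the moment, N m; "gripper_width": finger opening in m; "grip_force": force on a finger pad.
Only numpy, scipy, OpenCV 4.12 (cv2) and the standard library are available. Lean on these libraries where they do the work, as an engineer would, in place of code of your own. Each camera call takes 0.05 s, during which the arm holds its last target. There are 200 camera calls.

## Task

The glass shop's graphite paddle is clamped in the bench vise to be dressed, and you are to check that it holds: press the right-hand end of the vise's cross bar down, the tightening way, until the screw carries about 1 N m, and hold that steadily for a full second (the screw must not turn, and the graphite cracks if you go much beyond). Then let go of the bar and lean on the end of the paddle's wooden handle, straight down with about 8 N, for a full second; the paddle must not slip in the jaws. Take the hand away and leave the other tools where they lie.

Things in the scene. Friction and masses are not known exactly. Their poses are not given: they have to be found in the camera images.
- vise: bench vise on a 320 x 290 x 18 mm board, fixed. Origin on the bench surface below the middle of the jaw gap; x points from the screw's handle end through the moving jaw to the fixed jaw, y along the jaws to the left as seen from the handle end, z up. Jaw tops at z = 158 mm; the jaws reach y = +-48 mm, x = +-50 mm. The screw's axis runs along x at z = 85 mm
- tommy_bar: the vise's handle: steel cross bar, 11 mm thick, 194 mm long, through the screw's head. Origin at its middle on the screw's axis, 103 mm in front of the jaw gap, 85 mm above the bench; x along the screw to the jaws, y along the bar to its left end. It may stand 0.5 rad from level. In its worn hole it flops up to 0.28 rad with almost no resistance before it bears on the screw; where in that slack it lies is unknown
- bar_right_end (a point): centre of the collar (16 mm thick, 14 mm long) at the bar's right (-y) end, 90 mm from the screw's axis. The screw tightens clockwise as seen from the handle end: pressing this end down tightens, after up to 25 mm of slack
- bar_left_end (a point): centre of the like collar at the bar's left (+y) end; pressing it down would loosen the screw
- screw_head (a joint): elastic twist of the screw's head against its spindle, rad: 0 with no load, positive when loaded in the tightening direction, 40 N m per rad (0.025 rad at 1 N m; the bar's end then gives by 2.3 mm)
- spindle_mark (a point): scribed mark on the rim of the spindle's collar, 17 mm from the screw's axis, 61 mm in front of the jaw gap; it moves only if the screw itself turns, which it does above 1.5 N m
- slab_corner (a point): upper right corner of the paddle's graphite slab: 100 mm along the jaws, 90 mm high, 12 mm thick, top about 222 mm above the bench, its lowest 29 mm clamped between fibre jaw liners. It moves only if the slab slips, pivoting about a point 142 mm above the bench in the middle of the jaw gap; that takes 3.2 N m (about 13 N down at the handle's end)
- paddle_handle (a joint): elastic bend of the paddle's handle on its thin steel tang, rad, positive when its end is pressed down; about 0.001 under its own weight; 56 N m per rad about the tang's root, 165 mm from the handle's end (about 0.02 rad, 3.5 mm at the end, for 8 N there)
- handle_end (a point): centre of the free end face of the paddle's round wooden handle (27 mm thick, 120 mm long), which stands out to the left (+y of the vise) about level above the jaws' left side, its end 223 mm from the jaws' middle and about 177 mm above the bench
- file_mid (a point): flat file with a wooden handle, 255 mm long, 26 mm high, lying under the paddle's handle on the vise's board; point 13 mm above its underside
- wax_mid (a point): round tin of beeswax, 62 mm wide, 26 mm high, on the board's right rear; point 13 mm above its underside
- sanding_block_mid (a point): cork sanding block 87 x 42 x 32 mm on the board, right of the vise; point 16 mm above its underside
- tweezers_mid (a point): steel tweezers, 260 mm long, 16 mm high, lying on the bench; point 8 mm above its underside
- jacks_mid (a point): glassblower's jacks (two blades on a spring bow), 340 mm long, 21 mm high, lying on the bench; point 12 mm above its underside
- shears_mid (a point): hand shears with loop handles, 250 mm long, 14 mm high, lying on the bench; point 7 mm above its underside
- block_ladle_mid (a point): wooden block: scorched cup 112 mm wide, 55 mm high, with a 190 mm stick handle, on the bench; point 30 mm above its underside
- bottle_mid (a point): drinking bottle, 72 mm wide, 240 mm high, standing on the bench; point 100 mm above its underside

How it is judged:
On the way, in this order (a step that is already met when the one before it is completed fails the run):
1. the screw is loaded in the tightening direction to at least 0.75 N m for 0.8 s (value of joint screw_head above 0.01875 rad and contact force between the fingers and tommy_bar above 0.5 N), for 0.8 s.
2. with the bar let go, the paddle's handle is pressed down (at least 0.7 N m about the tang's root, some 5 N near its end) for 0.8 s (value of joint paddle_handle above 0.0125 rad and contact force between the fingers and tommy_bar below 0.3 N and value of joint screw_head below 0.004 rad), for 0.8 s.
At the end, for the whole second after the job is handed in: Bar and paddle handle are released and at rest without load; the screw has turned less than 1 mm at its collar's rim and the slab has slipped less than 1.5 mm (value of joint screw_head between -0.003 and 0.003 rad and distance of spindle_mark from where it was at the start of the episode below 0.001 m and distance of slab_corner from where it was at the start of the episode below 0.0015 m and value of joint paddle_handle between -0.004 and 0.004 rad and velocity of joint paddle_handle below 0.05 rad/s); the robot touches nothing.
It fails at once if the screw is loaded beyond 1.4 N m (the graphite cracks) (value of joint screw_head above 0.035 rad).
It fails at once if the bar is pressed in the loosening direction with more than 0.4 N m (value of joint screw_head below -0.01 rad).
It fails at once if the screw turns by more than 1 mm at its collar's rim (distance of spindle_mark from where it was at the start of the episode above 0.001 m).
It fails at once if the paddle slips in the jaws by more than 1.5 mm at its corner (distance of slab_corner from where it was at the start of the episode above 0.0015 m).
It fails at once if another thing on the bench is moved by more than 15 mm (distance of any of file_mid, wax_mid, sanding_block_mid, tweezers_mid, jacks_mid, shears_mid, block_ladle_mid, bottle_mid from where it was at the start of the episode above 0.015 m).
It also fails if it takes over 70 s, if anything falls off the work surface, if the arm or the gripper's body presses on something with over 40 N, if the wrist force passes 120 N, or if a joint passes its speed limit or range.

## Working session

There is one attempt and no reset: what is moved stays moved. The work goes in short steps, Python scripts to look and compute and a tool call to move; the robot and the scene stay as the last step left them, time stands still between calls to the robot, and variables do not carry over. Pictures are saved under pics/ and viewed, at most 10 in all, crops included, and the job is handed in when it is done.

Besides the shell and the picture viewer there is one more tool, called after ">>>" by a JSON object that holds its "api" and its "payload", one argument or row to a line. drive_tool: Moves the arm, as the interface text tells. Its arguments: {"type":"object","properties":{"series":{"type":"string"}},"required":["series"]}

```bash
ls; mkdir -p pics; python3 - <<'E'
from cell import env, imaging
import cv2
for n in ("top","side"):
    cv2.imwrite(f"pics/{n}1.png",cv2.resize(imaging.camera(n)[:,:,::-1],(800,600),interpolation=cv2.INTER_CUBIC))
    print(n,imaging.camera_info(n))
s=env.read_state();print(s)
E
```

```text
pics
top {'fx': 413.13840294439814, 'fy': 413.13840294439814, 'cx': 253.60770654495002, 'cy': 191.09166299640677, 'distortion': array([-0.03653196,  0.        ,  0.        ,  0.        ,  0.        ]), 'origin': array([0.44860858, 0.03040664, 1.58899636]), 'attitude': array([-3.08675069, -0.02213487, -1.55792191])}
side {'fx': 450.58159106381083, 'fy': 450.58159106381083, 'cx': 247.92753566623878, 'cy': 188.1349339285817, 'distortion': array([0.02974099, 0.        , 0.        , 0.        , 0.        ]), 'origin': array([ 0.3110165 , -0.87109824,  1.33516985]), 'attitude': array([-2.49293183e+00,  8.98916170e-04, -2.40350482e-01])}
{'time_s': 0.1, 'joint_pos': array([-1.23560837e+00,  3.00411280e-01,  1.52151756e+00,  2.11818466e-05,
        1.32068156e+00, -6.66004668e-02]), 'joint_vel': array([-0.00141564, -0.00145606, -0.00117825, -0.00033263,  0.00149705,
       -0.00010331]), 'tau': array([ 7.31694145e-04, -5.44377851e+01, -3.62369120e+01, -1.34005104e-04,
        3.02109111e-03,  3.02857643e-05]), 'ee_pos': array([ 0.2150202 , -0.50600595,  0.23078099]), 'tcp_rot': array([-3.14057852e+00, -8.82045525e-05,  4.01783129e-01]), 'ft_force': array([ 0.55297174,  0.7141359 , -0.48669967]), 'wrist_torque': array([ 0.01262183, -0.01662003,  0.00356982]), 'grip_force': 0.0, 'gripper_width': 0.08573876096130055}
```

View pics/top1.png

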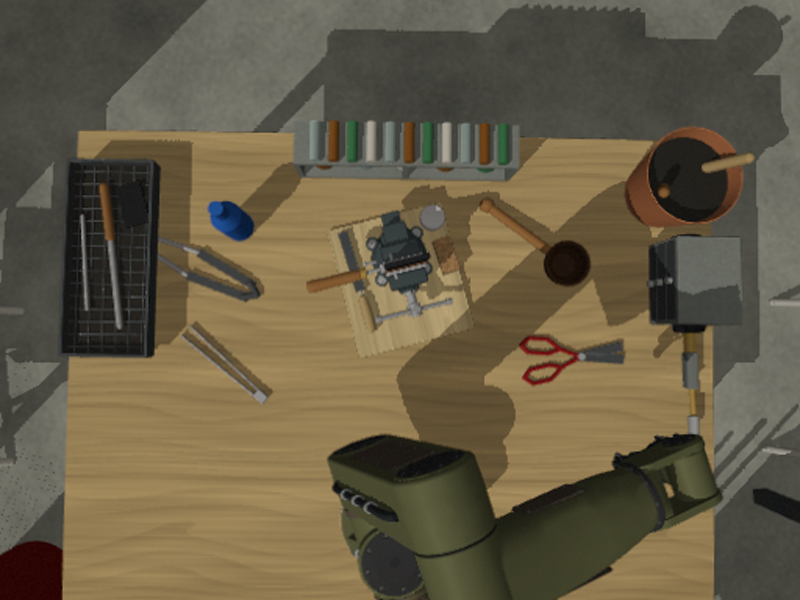

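View pics/side1.png

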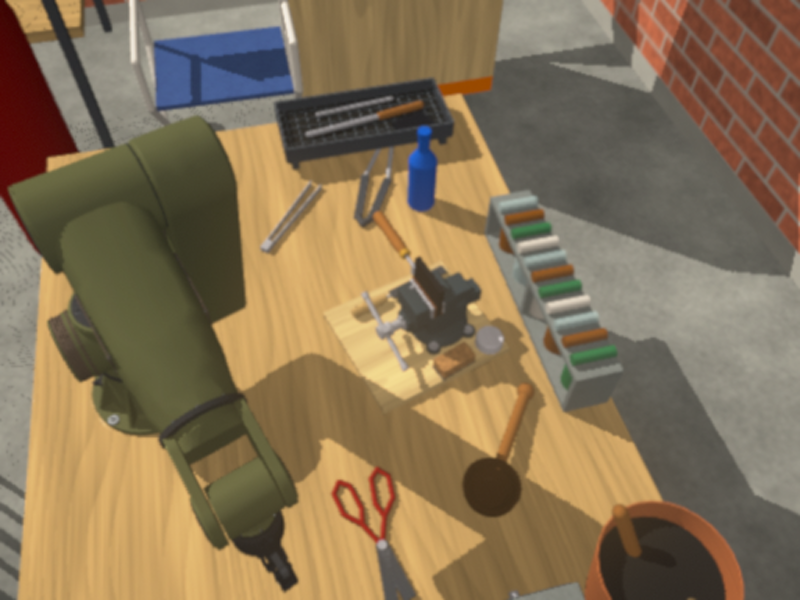

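The top view shows the vise near (405,262), the cross bar from about (375,320) on the left to (452,300) on the right, and the paddle handle's end near (308,287). In the side view the bar runs from (367,295) to (404,366), and the handle's end is near (378,214). Next I'll crop for precision.

```bash
python3 - <<'E'
from cell import env, imaging
import cv2, numpy as np
t=imaging.camera("top");s=imaging.camera("side")
a=cv2.resize(t[125:235,185:311,::-1],None,fx=6,fy=5.4,interpolation=cv2.INTER_CUBIC)
a=cv2.resize(t[130:230,190:310,::-1],None,fx=6,fy=6,interpolation=cv2.INTER_CUBIC)
b=cv2.resize(s[130:250,200:330,::-1],None,fx=5,fy=5,interpolation=cv2.INTER_CUBIC)
cv2.imwrite("pics/topc.png",a);cv2.imwrite("pics/sidec.png",b)
E
```

```text
(no output)
```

View pics/topc.png

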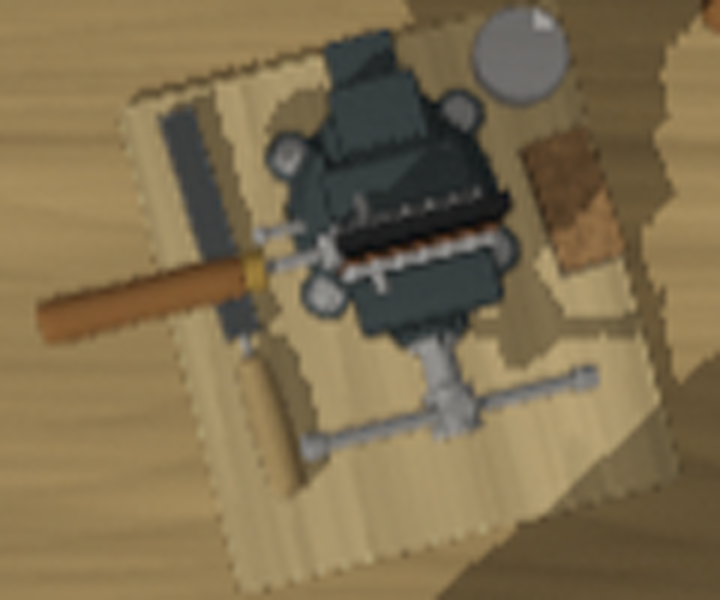

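View pics/sidec.png

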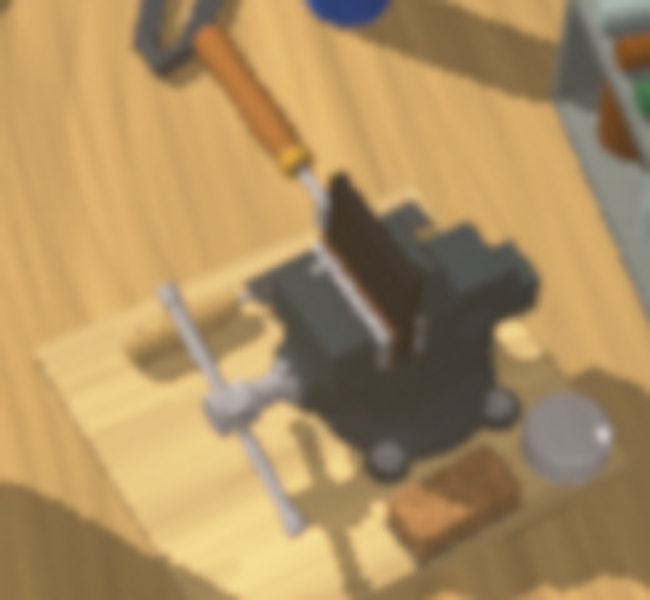

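Top crop: collars at (586,377) right and (313,447) left, handle end near (42,322). Side crop: collars at (294,523) right and (168,292) left, handle end near (206,36). Triangulating these.

```bash
cat > h.py <<'E'
from cell import env, imaging
import cv2, numpy as np
from scipy.spatial.transform import Rotation as R
def ray(n,u,v):
    c=imaging.camera_info(n)
    K=np.array([[c["fx"],0,c["cx"]],[0,c["fy"],c["cy"]],[0,0,1]])
    p=cv2.undistortPoints(np.array([[[u,v]]],float),K,c["distortion"])[0,0]
    d=R.from_euler("xyz",c["attitude"]).as_matrix()@np.array([p[0],p[1],1]); return c["origin"],d/np.linalg.norm(d)
def tri(rs):
    A=sum(np.eye(3)-np.outer(d,d) for o,d in rs); b=sum((np.eye(3)-np.outer(d,d))@o for o,d in rs)
    x=np.linalg.solve(A,b); return x,[np.linalg.norm(np.cross(x-o,d))*1e3 for o,d in rs]
E
python3 - <<'E'
from h import *
T=lambda x,y: ray("top",190+(x+.5)/6-.5,130+(y+.5)/6-.5)
S=lambda x,y: ray("side",200+(x+.5)/5-.5,130+(y+.5)/5-.5)
P={}
for n,a,b in [("R",(586,377),(294,523)),("L",(313,447),(168,292)),("H",(42,322),(206,36)),("ferr",(254,269),(293,160)),("boardL",(242,590),(38,353)),("head",(452,411),(228,407)),("wax",(520,55),(567,437))]:
    P[n],e=tri([T(*a),S(*b)]); print(n,P[n].round(4),np.round(e,1))
print(np.linalg.norm(P["R"]-P["L"]),(P["R"]+P["L"])/2)
d=P["L"]-P["R"];print("yaw of vise y",np.arctan2(d[1],d[0]), "tilt",np.arctan2(d[2],np.hypot(*d[:2])))
d=P["H"]-P["ferr"];print(np.arctan2(d[1],d[0]),np.linalg.norm(d))
E
```

```text
R [ 0.5287 -0.1269  0.0629] [1. 1.]
L [0.4824 0.0406 0.1142] [0.6 0.6]
H [0.5475 0.194  0.1925] [2. 2.]
ferr [0.5797 0.0753 0.1858] [2.3 2.3]
boardL [0.3935 0.085  0.0125] [0.7 0.7]
head [ 0.505  -0.043   0.0869] [1.6 1.6]
wax [ 0.7347 -0.0865  0.0316] [0.8 0.8]
0.18124531260694368 [ 0.50554034 -0.04316044  0.08851668]
yaw of vise y 1.8404486260161448 tilt 0.2871218747691741
1.8353506031219906 0.12311229911786752
```

```bash
cat >> h.py <<'E'
def goto(p,a,yaw=0.267):   # tilt a about tool x, yaw = vise x
    s=env.read_state(); R0=R.from_euler("xyz",s["tcp_rot"])
    Rt=R.from_euler("z",yaw)*R.from_euler("x",np.pi)*R.from_euler("x",a)
    return (R0.inv().apply(np.array(p)-s["ee_pos"])/.025).round(2), (np.degrees((R0.inv()*Rt).as_rotvec())/6).round(2), s["time_s"]
E
python3 - <<'E'
from h import *
p=np.array([.5291,-.1288,.0697]); d=np.array([.414*.2638,-.414*.9646,.91])
print(goto(p+.1*d,.427),p+.1*d)
E
```

```text
(array([17.24, -7.33,  2.82]), array([4.06, 0.27, 1.27]), 0.2) [ 0.54002132 -0.16873444  0.1607    ]
```

>>> {"api": "drive_tool", "payload": {
  "series": "1.4 -0.6 0 0 0 0 -1; 2.8 -1.2 0 0 0 0 -1; 4.2 -1.8 0 0 0 0 -1; 5.6 -2.4 0 0 0 0 -1; 7 -3 0 0 0 0 -1"
}}

```text
time_s: 0.62
ee_pos: [0.3477, -0.3672, 0.2313]
tcp_rot: [-3.142, -0.0, 0.401]
ft_force: [0.5, -0.2, 0.2]
gripper_width: 0.0256
grip_force: 0.0
```

>>> {"api": "drive_tool", "payload": {
  "series": "1.4 -0.6 0 0 0 0 -1; 2.8 -1.2 0 0 0 0 -1; 4.2 -1.8 0 0 0 0 -1; 5.6 -2.4 0 0 0 0 -1; 7 -3 0 0 0 0 -1"
}}

```text
time_s: 1.03
ee_pos: [0.4795, -0.2296, 0.2313]
tcp_rot: [3.142, -0.0, 0.402]
ft_force: [1.2, -1.8, -0.0]
gripper_width: -0.0001
grip_force: 0.0
```

>>> {"api": "drive_tool", "payload": {
  "series": "1.1 -0.4 0 1 0 0.3 -1; 2.2 -0.8 0.4 2 0.1 0.6 -1; 3.2 -1.3 0.8 3 0.2 0.9 -1; 3.2 -1.3 1.5 4 0.3 1.3 -1; 3.2 -1.3 1.5 4 0.3 1.3 -1"
}}

```text
time_s: 1.45
ee_pos: [0.5387, -0.1699, 0.189]
tcp_rot: [-2.712, 0.004, 0.261]
ft_force: [-0.4, -0.0, -0.6]
gripper_width: 0.0001
grip_force: 0.0
```

```bash
python3 - <<'E'
from h import *
p=np.array([.5291,-.1288,.0697]); d=np.array([.414*.2638,-.414*.9646,.91])
print(goto(p+.02*d,.427),p+.02*d)
E
```

```text
(array([0.07, 0.45, 4.24]), array([-0.03,  0.01, -0.07]), 1.45) [ 0.53128426 -0.13678689  0.0879    ]
```

>>> {"api": "drive_tool", "payload": {
  "series": "0 0.2 1 0 0 0 -1; 0.1 0.4 2 0 0 0 -1; 0.1 0.4 3 0 0 0 -1; 0.1 0.4 4 0 0 0 -1; 0.1 0.4 4 0 0 0 -1"
}}

```text
time_s: 1.87
ee_pos: [0.5318, -0.1372, 0.0952]
tcp_rot: [-2.72, 0.002, 0.265]
ft_force: [-0.4, 0.2, -0.3]
gripper_width: -0.0001
grip_force: 0.0
```

>>> {"api": "drive_tool", "payload": {
  "series": "0 0 0 0 0 0 -1; 0 0 0 0 0 0 -1; 0 0 0 0 0 0 -1"
}}

```text
time_s: 2.12
ee_pos: [0.5347, -0.1397, 0.1003]
tcp_rot: [-2.724, -0.005, 0.263]
ft_force: [0.0, -0.4, -0.2]
gripper_width: 0.0001
grip_force: 0.0
```

```bash
python3 - <<'E'
from h import *
p=np.array([.5291,-.1288,.0697]); d=np.array([.414*.2638,-.414*.9646,.91])
print(goto(p+.0*d,.427),env.read_state()["ft_force"],env.read_state()["wrist_torque"])
a=imaging.camera("side")[175:255,215:315,::-1]
cv2.imwrite("pics/s3.png",cv2.resize(a,None,fx=7,fy=7,interpolation=cv2.INTER_CUBIC))
E
```

```text
(array([-0.11,  0.06,  1.31]), array([ 0.09, -0.06, -0.02]), 2.1167) [ 0.03906091 -0.36711922 -0.22843969] [-0.15025824 -0.04857969 -0.02954911]
```

View pics/s3.png

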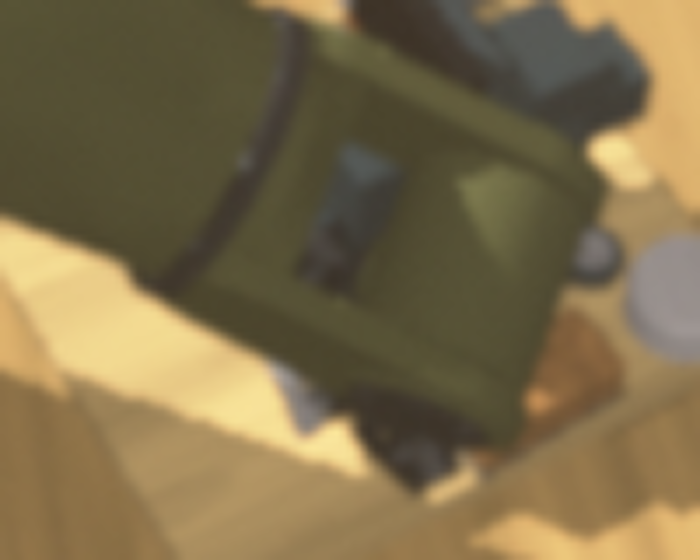

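The side view is mostly hidden by the forearm; the bar's right end shows at about (303,410) and the dark gripper at (410,460). I'll check against projections and the wrist camera.

```bash
cat >> h.py <<'E'
def proj(n,X):
    c=imaging.camera_info(n)
    K=np.array([[c["fx"],0,c["cx"]],[0,c["fy"],c["cy"]],[0,0,1]])
    r=R.from_euler("xyz",c["attitude"]).inv()
    return cv2.projectPoints(r.apply(np.atleast_2d(np.array(X)-c["origin"])),np.zeros(3),np.zeros(3),K,c["distortion"])[0].reshape(-1,2).round(1)
E
python3 - <<'E'
from h import *
s=env.read_state();t=s["ee_pos"];z=R.from_euler("xyz",s["tcp_rot"]).apply([0,0,1])
X=[t,t-.073*z,t-.2*z,[.5285,-.1266,.062]]
print(t,(proj("side",X)-[215,175])*7, proj("wrist",X))
cv2.imwrite("pics/w1.png",imaging.camera("wrist")[:,:,::-1])
E
```

```text
[ 0.53454795 -0.13963441  0.10002547] [[326.9 392. ]
 [363.3 362.6]
 [437.5 303.1]
 [305.2 414.4]] [[ 251.8  248. ]
 [ 252.3  371.9]
 [ 248.2 -696.8]
 [ 255.6  220.9]]
```

View pics/w1.png

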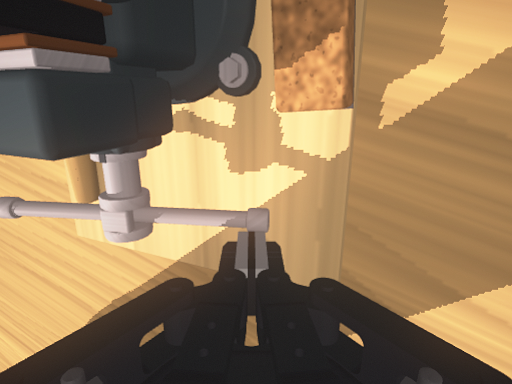

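The wrist view shows the collar at (258,220), matching the projected (255.6,221), with the closed fingertips just short of it. Descending slowly.

>>> {"api": "drive_tool", "payload": {
  "series": "0 0 0.2 0 0 0 -1; -0.1 0.1 0.4 0 0 0 -1; -0.1 0.1 0.6 0 0 0 -1; -0.1 0.1 0.8 0 0 0 -1; -0.1 0.1 0.8 0 0 0 -1"
}}

```text
time_s: 2.63
ee_pos: [0.5294, -0.1332, 0.0779]
tcp_rot: [-2.721, -0.001, 0.263]
ft_force: [0.5, 0.9, 0.1]
gripper_width: -0.0002
grip_force: 0.0
```

>>> {"api": "drive_tool", "payload": {
  "series": "0 0 0.06 0 0 0 -1; 0 0 0.12 0 0 0 -1; 0 0 0.18 0 0 0 -1; 0 0 0.24 0 0 0 -1; 0 0 0.3 0 0 0 -1"
}}

```text
time_s: 3.05
ee_pos: [0.5292, -0.1308, 0.0722]
tcp_rot: [-2.722, -0.002, 0.263]
ft_force: [0.5, 0.3, -0.8]
gripper_width: -0.0005
grip_force: 0.0
```

>>> {"api": "drive_tool", "payload": {
  "series": "0 0 0.03 0 0 0 -1; 0 0 0.06 0 0 0 -1; 0 0 0.09 0 0 0 -1; 0 0 0.12 0 0 0 -1; 0 0 0.15 0 0 0 -1"
}}

```text
time_s: 3.47
ee_pos: [0.5288, -0.1293, 0.0688]
tcp_rot: [-2.722, -0.002, 0.263]
ft_force: [0.0, -0.0, -0.5]
gripper_width: -0.0003
grip_force: 0.0
```

>>> {"api": "drive_tool", "payload": {
  "series": "0 0 0.02 0 0 0 -1; 0 0 0.04 0 0 0 -1; 0 0 0.06 0 0 0 -1; 0 0 0.08 0 0 0 -1; 0 0 0.1 0 0 0 -1"
}}

```text
time_s: 3.88
ee_pos: [0.5286, -0.1284, 0.0665]
tcp_rot: [-2.722, -0.002, 0.263]
ft_force: [0.6, -0.4, 0.8]
gripper_width: 0.0002
grip_force: 0.1
```

>>> {"api": "drive_tool", "payload": {
  "series": "0 0 0.02 0 0 0 -1; 0 0 0.04 0 0 0 -1; 0 0 0.06 0 0 0 -1; 0 0 0.08 0 0 0 -1; 0 0 0.1 0 0 0 -1"
}}

```text
time_s: 4.3
ee_pos: [0.5283, -0.1274, 0.0642]
tcp_rot: [-2.722, -0.002, 0.263]
ft_force: [-0.1, -0.6, 0.3]
gripper_width: 0.0001
grip_force: 0.1
```

>>> {"api": "drive_tool", "payload": {
  "series": "0 0 0.02 0 0 0 -1; 0 0 0.04 0 0 0 -1; 0 0 0.06 0 0 0 -1; 0 0 0.08 0 0 0 -1; 0 0 0.1 0 0 0 -1"
}}

```text
time_s: 4.72
ee_pos: [0.528, -0.1264, 0.0619]
tcp_rot: [-2.722, -0.002, 0.263]
ft_force: [-0.3, 0.4, 0.1]
gripper_width: -0.0004
grip_force: 0.1
```

>>> {"api": "drive_tool", "payload": {
  "series": "0 0 0.02 0 0 0 -1; 0 0 0.04 0 0 0 -1; 0 0 0.06 0 0 0 -1; 0 0 0.08 0 0 0 -1; 0 0 0.1 0 0 0 -1"
}}

```text
time_s: 5.13
ee_pos: [0.528, -0.1256, 0.0599]
tcp_rot: [-2.722, -0.003, 0.263]
ft_force: [0.7, -2.7, 4.3]
gripper_width: -0.0002
grip_force: 2.0
```

```bash
python3 - <<'E'
from h import *
cv2.imwrite("pics/w2.png",imaging.camera("wrist")[:,:,::-1])
E
```

```text
(no output)
```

View pics/w2.png

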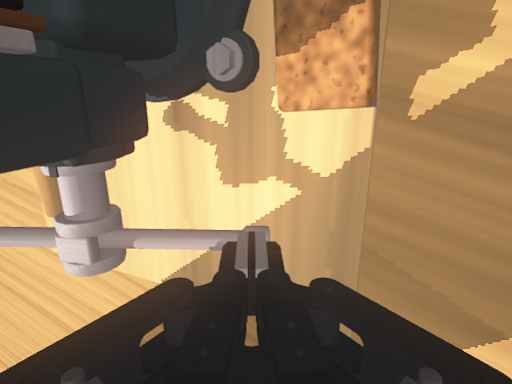

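The fingertips sit on the collar at (258,235), and the force is about 5 N, so the slack is taken up. Loading gently.

>>> {"api": "drive_tool", "payload": {
  "series": "0 0 0.01 0 0 0 -1; 0 0 0.02 0 0 0 -1; 0 0 0.03 0 0 0 -1; 0 0 0.03 0 0 0 -1; 0 0 0.03 0 0 0 -1"
}}

```text
time_s: 5.6
ee_pos: [0.5278, -0.1253, 0.0592]
tcp_rot: [-2.722, -0.003, 0.263]
ft_force: [0.5, -4.8, 4.0]
gripper_width: 0.0003
grip_force: 3.0
```

>>> {"api": "drive_tool", "payload": {
  "series": "0 0 0.01 0 0 0 -1; 0 0 0.02 0 0 0 -1; 0 0 0.02 0 0 0 -1"
}}

```text
time_s: 5.85
ee_pos: [0.5278, -0.1252, 0.0587]
tcp_rot: [-2.722, -0.003, 0.263]
ft_force: [0.3, -4.5, 5.3]
gripper_width: -0.0003
grip_force: 3.5
```

>>> {"api": "drive_tool", "payload": {
  "series": "0 0 0 0 0 0 -1"
}}

```text
time_s: 5.93
ee_pos: [0.5278, -0.1252, 0.0587]
tcp_rot: [-2.722, -0.003, 0.263]
ft_force: [0.6, -5.9, 5.0]
gripper_width: -0.0
grip_force: 3.5
```

>>> {"api": "drive_tool", "payload": {
  "series": "0 0 0 0 0 0 -1"
}}

```text
time_s: 6.02
ee_pos: [0.5278, -0.1251, 0.0587]
tcp_rot: [-2.722, -0.003, 0.263]
ft_force: [2.0, -5.6, 4.4]
gripper_width: 0.0
grip_force: 3.5
```

>>> {"api": "drive_tool", "payload": {
  "series": "0 0.01 0.01 0 0 0 -1; 0 0.01 0.02 0 0 0 -1; 0 0.01 0.02 0 0 0 -1"
}}

```text
time_s: 6.27
ee_pos: [0.5278, -0.1251, 0.0582]
tcp_rot: [-2.722, -0.003, 0.263]
ft_force: [-0.9, -4.4, 7.1]
gripper_width: -0.0001
grip_force: 4.0
```

>>> {"api": "drive_tool", "payload": {
  "series": "0 0 0 0 0 0 -1"
}}

```text
time_s: 6.35
ee_pos: [0.5278, -0.1251, 0.0583]
tcp_rot: [-2.722, -0.003, 0.263]
ft_force: [0.7, -5.5, 6.7]
gripper_width: -0.0001
grip_force: 4.0
```

>>> {"api": "drive_tool", "payload": {
  "series": "0 0.01 0.01 0 0 0 -1; 0 0.02 0.02 0 0 0 -1; 0 0.02 0.02 0 0 0 -1"
}}

```text
time_s: 6.6
ee_pos: [0.5279, -0.1251, 0.0577]
tcp_rot: [-2.722, -0.003, 0.263]
ft_force: [0.5, -2.9, 8.9]
gripper_width: 0.0002
grip_force: 4.5
```

>>> {"api": "drive_tool", "payload": {
  "series": "0 0 0 0 0 0 -1"
}}

```text
time_s: 6.68
ee_pos: [0.5279, -0.1251, 0.0578]
tcp_rot: [-2.722, -0.003, 0.263]
ft_force: [-0.5, -2.4, 9.0]
gripper_width: 0.0
grip_force: 4.4
```

>>> {"api": "drive_tool", "payload": {
  "series": "0 0 0 0 0 0 -1"
}}

```text
time_s: 6.77
ee_pos: [0.5279, -0.1251, 0.0578]
tcp_rot: [-2.722, -0.003, 0.263]
ft_force: [0.5, -3.4, 8.6]
gripper_width: -0.0001
grip_force: 4.4
```

```bash
python3 - <<'E'
from h import *
s=env.read_state();print(s["ft_force"],s["wrist_torque"],s["ee_pos"])
E
```

```text
[ 0.53279242 -3.41151635  8.58634541] [-0.07905193  0.00825839  0.01076965] [ 0.52790759 -0.12510717  0.05779668]
```

>>> {"api": "drive_tool", "payload": {
  "series": "0 0.01 0.01 0 0 0 -1; 0 0.02 0.02 0 0 0 -1; 0 0.02 0.02 0 0 0 -1"
}}

```text
time_s: 7.02
ee_pos: [0.528, -0.1251, 0.0573]
tcp_rot: [-2.721, -0.003, 0.263]
ft_force: [-0.3, -1.1, 10.3]
gripper_width: -0.0001
grip_force: 5.0
```

>>> {"api": "drive_tool", "payload": {
  "series": "0 0 0 0 0 0 -1"
}}

```text
time_s: 7.1
ee_pos: [0.528, -0.1251, 0.0573]
tcp_rot: [-2.721, -0.003, 0.263]
ft_force: [-0.3, -1.2, 10.0]
gripper_width: -0.0006
grip_force: 4.9
```

>>> {"api": "drive_tool", "payload": {
  "series": "0 0 0.01 0 0 0 -1; 0 0 0.02 0 0 0 -1; 0 0 0.02 0 0 0 -1; 0 0 0.02 0 0 0 -1; 0 0 0.02 0 0 0 -1"
}}

```text
time_s: 7.52
ee_pos: [0.528, -0.125, 0.057]
tcp_rot: [-2.722, -0.003, 0.263]
ft_force: [-1.0, -1.0, 10.8]
gripper_width: -0.0003
grip_force: 5.4
```

>>> {"api": "drive_tool", "payload": {
  "series": "0 0 0 0 0 0 -1; 0 0 0 0 0 0 -1; 0 0 0 0 0 0 -1; 0 0 0 0 0 0 -1; 0 0 0 0 0 0 -1"
}}

```text
time_s: 7.93
ee_pos: [0.528, -0.125, 0.0569]
tcp_rot: [-2.721, -0.003, 0.263]
ft_force: [-0.6, -1.0, 10.9]
gripper_width: 0.0001
grip_force: 5.4
```

>>> {"api": "drive_tool", "payload": {
  "series": "0 0 0 0 0 0 -1; 0 0 0 0 0 0 -1; 0 0 0 0 0 0 -1; 0 0 0 0 0 0 -1; 0 0 0 0 0 0 -1"
}}

```text
time_s: 8.35
ee_pos: [0.528, -0.1249, 0.0569]
tcp_rot: [-2.721, -0.003, 0.263]
ft_force: [-1.0, -1.2, 11.1]
gripper_width: -0.0001
grip_force: 5.4
```

>>> {"api": "drive_tool", "payload": {
  "series": "0 0 0 0 0 0 -1; 0 0 0 0 0 0 -1; 0 0 0 0 0 0 -1; 0 0 0 0 0 0 -1; 0 0 0 0 0 0 -1"
}}

```text
time_s: 8.77
ee_pos: [0.528, -0.1249, 0.0569]
tcp_rot: [-2.721, -0.003, 0.263]
ft_force: [-0.2, -0.6, 10.6]
gripper_width: -0.0
grip_force: 5.4
```

Force gives about 0.95 N m, held for 1.3 s. Letting go gently.

>>> {"api": "drive_tool", "payload": {
  "series": "0 0 -0.05 0 0 0 -1; 0 0 -0.1 0 0 0 -1; 0 0 -0.2 0 0 0 -1; 0 0 -0.4 0 0 0 -1; 0 0 -0.8 0 0 0 -1"
}}

```text
time_s: 9.18
ee_pos: [0.5291, -0.1326, 0.0738]
tcp_rot: [-2.72, -0.0, 0.264]
ft_force: [-0.6, 0.1, 0.4]
gripper_width: 0.0002
grip_force: 0.0
```

>>> {"api": "drive_tool", "payload": {
  "series": "0 0 -1 0 0 0 -1; 0 0 -2 0 0 0 -1; 0 0 -3 0 0 0 -1; 0 0 -4 0 0 0 -1; 0 0 -5.5 0 0 0 -1"
}}

```text
time_s: 9.6
ee_pos: [0.5433, -0.1871, 0.2]
tcp_rot: [-2.719, 0.0, 0.264]
ft_force: [1.3, -0.1, 0.2]
gripper_width: 0.0002
grip_force: 0.0
```

>>> {"api": "drive_tool", "payload": {
  "series": "0 0 -1 -1 0 0 -1; 0 0 -2 -2 0 0 -1; 0 0 -3 -3 0 0 -1; 0 0 -3.5 -4 0 0 -1; 0 0 -3.5 -4 0 0 -1"
}}

```text
time_s: 10.02
ee_pos: [0.5538, -0.2215, 0.2843]
tcp_rot: [3.134, -0.007, 0.264]
ft_force: [0.8, 0.5, 0.7]
gripper_width: -0.0001
grip_force: 0.0
```

```bash
python3 - <<'E'
from h import *
y=np.array([-.2638,.9646,0])
O=np.array([.5055,-.0431,0])+.103*np.array([.9646,.2638,0])
E=O+.223*y; print("handle end",E)
print(goto(np.append((O+.208*y)[:2],.32),0.),env.read_state()["ee_pos"])
im=imaging.camera("top")[130:230,170:310,::-1]
cv2.imwrite("pics/t2.png",cv2.resize(im,None,fx=5.7,fy=5.7,interpolation=cv2.INTER_CUBIC))
E
```

```text
handle end [0.5460264 0.1991772 0.       ]
(array([  4.11, -15.71,  -1.53]), array([ 0.08, -0.07, -0.03]), 10.0167) [ 0.55381828 -0.22147527  0.28427766]
```

View pics/t2.png

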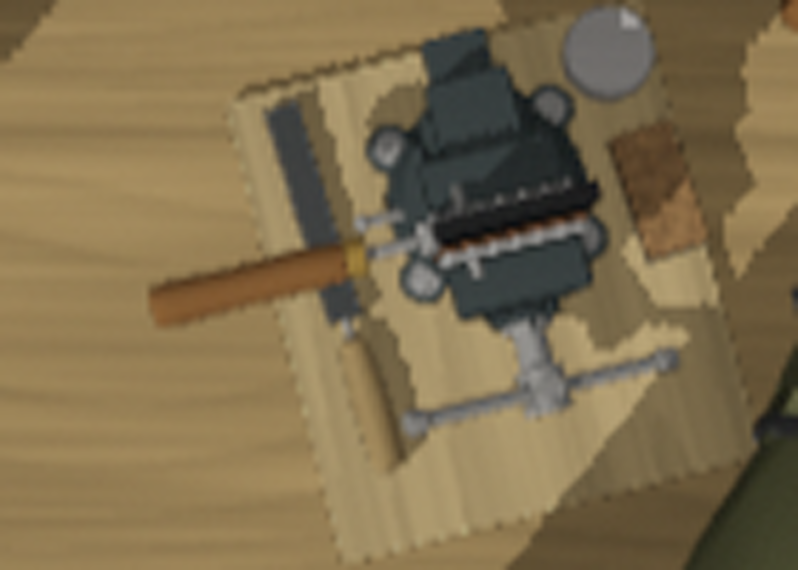

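The top view shows the bar free, with the handle end at (152,305) and the ferrule at (357,256). Projecting my computed end for comparison.

```bash
python3 - <<'E'
from h import *
y=np.array([-.2638,.9646,0])
O=np.array([.6049,-.0159,.177])
print((proj("top",[O+.223*y,O+.105*y,O+.223*y+[0,0,.013]])-[170,130]+.5)*5.7)
E
```

```text
[[148.2  314.07]
 [338.58 265.05]
 [145.35 312.36]]
```

>>> {"api": "drive_tool", "payload": {
  "series": "0.4 -1.5 -0.6 0 0 0 -1; 0.8 -3 -1.2 0 0 0 -1; 1.2 -4.5 -1.5 0 0 0 -1; 1.6 -6 -1.5 0 0 0 -1; 2 -7.5 -1.5 0 0 0 -1"
}}

```text
time_s: 10.48
ee_pos: [0.552, -0.0261, 0.3167]
tcp_rot: [-3.137, 0.001, 0.262]
ft_force: [0.4, 0.8, 0.8]
gripper_width: -0.0
grip_force: 0.0
```

>>> {"api": "drive_tool", "payload": {
  "series": "0.4 -1.5 0 0 0 0 -1; 0.8 -3 0 0 0 0 -1; 1.2 -4.5 0 0 0 0 -1; 1.6 -6 0 0 0 0 -1; 2 -7.5 0 0 0 0 -1"
}}

```text
time_s: 10.9
ee_pos: [0.5514, 0.1679, 0.3164]
tcp_rot: [-3.138, 0.003, 0.263]
ft_force: [0.5, 0.0, 0.1]
gripper_width: -0.0001
grip_force: 0.0
```

>>> {"api": "drive_tool", "payload": {
  "series": "0 -0.3 0 0 0 0 -1; 0 -0.6 0 0 0 0 -1; 0 -0.6 0 0 0 0 -1; 0 -0.6 0 0 0 0 -1; 0 -0.6 0 0 0 0 -1"
}}

```text
time_s: 11.32
ee_pos: [0.5484, 0.1795, 0.3177]
tcp_rot: [-3.14, -0.001, 0.262]
ft_force: [-0.0, -0.1, -0.3]
gripper_width: 0.0
grip_force: 0.0
```

```bash
python3 - <<'E'
from h import *
print(goto([.554,.182,.205],0.))
E
```

```text
(array([ 0.24, -0.03,  4.51]), array([-0.01, -0.01, -0.05]), 11.3167)
```

>>> {"api": "drive_tool", "payload": {
  "series": "0.1 0 1 0 0 0 -1; 0.2 0 2 0 0 0 -1; 0.2 0 3 0 0 0 -1; 0.2 0 3.9 0 0 0 -1; 0.2 0 4.2 0 0 0 -1"
}}

```text
time_s: 11.73
ee_pos: [0.5524, 0.1808, 0.2097]
tcp_rot: [-3.14, 0.003, 0.261]
ft_force: [0.3, 0.2, -0.5]
gripper_width: -0.0002
grip_force: 0.0
```

>>> {"api": "drive_tool", "payload": {
  "series": "0 0 0 0 0 0 -1; 0 0 0 0 0 0 -1; 0 0 0 0 0 0 -1; 0 0 0.1 0 0 0 -1; 0 0 0.1 0 0 0 -1"
}}

```text
time_s: 12.15
ee_pos: [0.5535, 0.1822, 0.2112]
tcp_rot: [-3.141, -0.003, 0.263]
ft_force: [-0.6, -0.2, -1.4]
gripper_width: -0.0002
grip_force: 0.0
```

```bash
python3 - <<'E'
from h import *
print(goto([.554,.182,.190],0.),env.read_state()["ft_force"])
cv2.imwrite("pics/w3.png",imaging.camera("wrist")[:,:,::-1])
E
```

```text
(array([0.02, 0.01, 0.85]), array([-0.01, -0.03, -0.04]), 12.15) [-0.55925543 -0.19945629 -1.35808111]
```

View pics/w3.png

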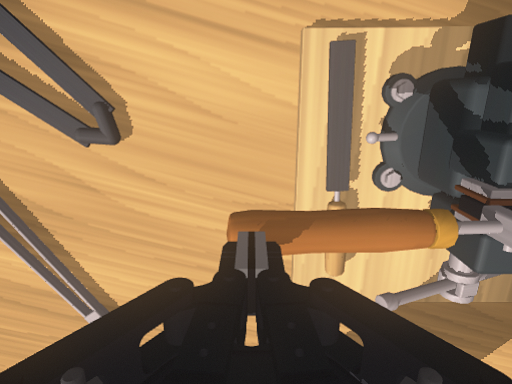

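The wrist view shows the handle's end at x≈230 and the fingers at x≈251, so about 14 mm in from the end and centred over its width (rows 213 to 252). Descending.

>>> {"api": "drive_tool", "payload": {
  "series": "0 0 0.12 0 0 0 -1; 0 0 0.24 0 0 0 -1; 0 0 0.36 0 0 0 -1; 0 0 0.48 0 0 0 -1; 0 0 0.55 0 0 0 -1"
}}

```text
time_s: 12.62
ee_pos: [0.5534, 0.1828, 0.1973]
tcp_rot: [-3.14, -0.004, 0.263]
ft_force: [-4.9, 2.5, 11.5]
gripper_width: -0.0001
grip_force: 6.1
```

>>> {"api": "drive_tool", "payload": {
  "series": "0 0 0.03 0 0 0 -1; 0 0 0.06 0 0 0 -1; 0 0 0.09 0 0 0 -1; 0 0 0.12 0 0 0 -1; 0 0 0.12 0 0 0 -1"
}}

```text
time_s: 13.03
ee_pos: [0.5535, 0.183, 0.1953]
tcp_rot: [-3.14, -0.005, 0.264]
ft_force: [-6.2, 3.0, 15.0]
gripper_width: -0.0001
grip_force: 7.8
```

The handle stands higher than expected, so this is too much force; backing off at once.

>>> {"api": "drive_tool", "payload": {
  "series": "0 0 -0.1 0 0 0 -1; 0 0 -0.14 0 0 0 -1; 0 0 -0.14 0 0 0 -1"
}}

```text
time_s: 13.28
ee_pos: [0.5534, 0.1827, 0.1984]
tcp_rot: [-3.14, -0.004, 0.263]
ft_force: [-3.4, 1.3, 8.9]
gripper_width: -0.0003
grip_force: 4.3
```

>>> {"api": "drive_tool", "payload": {
  "series": "0 0 -0.01 0 0 0 -1; 0 0 -0.01 0 0 0 -1; 0 0 -0.01 0 0 0 -1; 0 0 -0.01 0 0 0 -1; 0 0 -0.01 0 0 0 -1"
}}

```text
time_s: 13.7
ee_pos: [0.5534, 0.1827, 0.1983]
tcp_rot: [-3.14, -0.004, 0.263]
ft_force: [-2.9, 2.5, 9.5]
gripper_width: -0.0002
grip_force: 4.3
```

>>> {"api": "drive_tool", "payload": {
  "series": "0 0 0 0 0 0 -1; 0 0 0 0 0 0 -1; 0 0 0 0 0 0 -1; 0 0 0 0 0 0 -1; 0 0 0 0 0 0 -1"
}}

```text
time_s: 14.12
ee_pos: [0.5534, 0.1827, 0.1984]
tcp_rot: [-3.14, -0.004, 0.263]
ft_force: [-3.2, 2.4, 9.2]
gripper_width: 0.0
grip_force: 4.3
```

>>> {"api": "drive_tool", "payload": {
  "series": "0 0 0 0 0 0 -1; 0 0 0 0 0 0 -1; 0 0 0 0 0 0 -1; 0 0 0 0 0 0 -1; 0 0 0 0 0 0 -1"
}}

```text
time_s: 14.53
ee_pos: [0.5534, 0.1827, 0.1983]
tcp_rot: [-3.14, -0.004, 0.263]
ft_force: [-2.9, 2.1, 8.9]
gripper_width: -0.0001
grip_force: 4.3
```

>>> {"api": "drive_tool", "payload": {
  "series": "0 0 -0.06 0 0 0 -1; 0 0 -0.12 0 0 0 -1; 0 0 -0.18 0 0 0 -1; 0 0 -0.3 0 0 0 -1; 0 0 -0.6 0 0 0 -1"
}}

```text
time_s: 14.95
ee_pos: [0.5529, 0.182, 0.2117]
tcp_rot: [-3.141, -0.0, 0.263]
ft_force: [-0.1, -0.7, -0.3]
gripper_width: 0.0001
grip_force: 0.0
```

>>> {"api": "drive_tool", "payload": {
  "series": "0 0 -1 0 0 0 -1; 0 0 -2 0 0 0 -1; 0 0 -3 0 0 0 -1; 0 0 -4 0 0 0 -1; 0 0 -4 0 0 0 -1"
}}

```text
time_s: 15.37
ee_pos: [0.5539, 0.1822, 0.3183]
tcp_rot: [-3.141, -0.01, 0.263]
ft_force: [-0.1, -0.1, 0.4]
gripper_width: -0.0003
grip_force: 0.0
```

>>> {"api": "drive_tool", "payload": {
  "series": "0 0 0 0 0 0 -1; 0 0 0 0 0 0 -1; 0 0 0 0 0 0 -1; 0 0 0 0 0 0 -1; 0 0 0 0 0 0 -1"
}}

```text
time_s: 15.78
ee_pos: [0.553, 0.182, 0.3118]
tcp_rot: [-3.141, -0.001, 0.263]
ft_force: [0.7, 0.3, 0.5]
gripper_width: 0.0002
grip_force: 0.0
```

```bash
python3 -c "
from cell import env
print(env.job_done())"
```

```text
the job is handed in; nothing more can be done
None
```

I held the bar at about 0.95 N m for about 1.3 s, then leaned about 9 N on the handle for about 1.3 s, and I saw no sign of slip; the job is handed in, verdict not shown. On first contact the handle briefly took about 15 N (its slip limit there is roughly 14 N), because it stood higher than I expected.

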